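# Finish the sanding kit on its layout tray

## Task

Kit the plywood tray to match the outlines drawn on its floor: stand the orange sandpaper roll holder upright, cap up, in the drawn circle, and set the maple push block that fits the drawn rectangle (the shorter of the two) in that rectangle, sole down and lined up with it. Both should end centred in their outlines, resting on the tray floor.

Things in the scene. Friction and masses are not known exactly. Their poses are not given: they have to be found in the camera images.
- roll_holder_center (a point): Orange sandpaper roll holder: a plastic cylinder 52 mm in diameter (56 mm over the ribbed twist cap, the top 20 mm) and 90 mm tall, standing upright on the bench, cap up; about 0.14 kg. The point is its centre, on the axis 45 mm above its underside; z runs up the axis. It can be gripped across its diameter from above at this height.
- short_block_center (a point): Shorter of two maple push blocks (the other: 170 mm long). Base 110 mm long (x), 54 wide (y), 20 high, dark rubber sole; on it a centred grip rib 90 mm long (x), 26 thick (y), 50 high: 70 mm tall in all, 0.17 kg, sole down on the bench. Point: its centre, 35 mm above the sole, z up. Grip the rib along y from above, about 48 mm above the sole (tips clear the base).
- circle_outline_center (a point): Circle drawn in black line on the tray floor, 64 mm in diameter. The point is its centre, on the tray floor, 6 mm above the bench. The plywood tray is fixed, 220 x 320 mm outside, with a rim 16 mm above the bench; the centres of the two outlines lie 150 mm apart along the tray's long side. Nothing on the tray is raised.
- rect_outline_center (a point): Rectangle drawn in black line on the tray floor, 120 mm long (along its x) and 64 mm wide (along its y). The point is its centre, on the tray floor, 6 mm above the bench; z is up. The push block's length goes along its x, either way round.

How it is judged:
At the end, for the whole second after the job is handed in: Roll holder upright (0.12 rad), cap up, on the tray floor within 15 mm of the circle's centre; short push block sole down (0.12 rad) on the tray floor within 15 mm of the rectangle's centre, its length within 0.2 rad of the rectangle's, either way round (horizontal distance between roll_holder_center and circle_outline_center below 0.015 m and angle between each of roll_holder_center, short_block_center's own z axis and vertical below 0.12 rad and z of roll_holder_center in the frame of circle_outline_center below 0.051 m and horizontal distance between short_block_center and rect_outline_center below 0.015 m and angle between the x axis of short_block_center and the x axis of rect_outline_center, either way round below 0.2 rad and z of short_block_center in the frame of rect_outline_center below 0.041 m); the robot touches nothing.
It also fails if it takes over 64 s, if anything falls off the work surface, if the arm or the gripper's body presses on something with over 40 N, if the wrist force passes 120 N, or if a joint passes its speed limit or range.

## Robot

A 7-joint arm with a two-finger parallel gripper is mounted at the origin on the work surface. World frame = base frame: x ahead of the robot, y to its left, z up, the work surface at z = 0. Lengths are in m, angles in rad, forces in N, time in s.
With the tool pointing down it reaches from about 0.35 to 0.9 m from the base axis. Payload 8.1 kg.
Tool frame: the origin (TCP) lies midway between the tips of the shut fingers; the grasp point (between the pads) lies arm.grip_point_offset behind it (arm.grip_point_offset is the distance from the TCP to the grasp point, in m); y points along the fingers, z is the direction in which the jaws open and shut, and the axes are right-handed (so a half turn about y gives the same grasp; the last joint's range is limited). The gripper opens to 92 mm and grips with 3 to 60 N. Pads are 19 mm wide; open, the fingers measure 130 mm over their backs; the gripper's body (75 mm by 190 mm) begins 47 mm behind the grasp point.
Start: joints at [-1.388, 0.434, 0.025, 1.573, -0.012, 1.134, -0.075], TCP at [0.176, 0.6, 0.227] pointing down, gripper open.
Joint ranges: [-2.62, 2.62], [-0.44, 2.09], [-1.27, 1.32], [0.08, 2.57], [-1.32, 4.46], [0.12, 2], [-2.74, 2.74]. Speed limits (rad/s): [2.22, 2.22, 3.01, 3.01, 3.14, 3.14, 3.14].

## Interface

Orientations are given as a rotation vector (axis times angle).
In Python, from cell import arm, get_image, camera_info gives the robot as it stands.
- The arm moves only by the tool carry_out, never from a script. Its argument "steps" is one flat list of numbers, 5 for each row, row after row: the opening, from 0 (shut) to 1 (fully open), then the shift along the world's x, y, z in units of 0.1 m (1.0 is 0.1 m), then the turn about the world's z in units of 45 degrees (1.0 is 45 degrees). In form: [hand, dx, dy, dz, spin, hand, dx, dy, dz, spin, ...]. A call has 1 to 12 rows; each row is the pose to reach, as a shift and turn from the pose commanded when the call began; what a row does not reach only later rows make up. A row lasts 1/10 s, in which the tool goes at most 50 mm and 8.59 degrees, less where a joint would pass 70% of its speed; a pose out of reach is approached as far as the arm can. A call with a number of a shift or a turn outside -1 to 1 is refused whole. A call with a gripper value outside its range is refused whole. The fingers move at their own pace and stop on an object; "grip_force" is the grip in N (left out, the last holds). Time passes only in rows, so rows that repeat a pose let the fingers close. It gives the time, the measured TCP pose, the force and the opening at its end, in the units of the state.
- arm.observe(): the state, without advancing time (a new reading comes with each control period).
- get_image(name): name is "scene" or "top" or "wrist"; returns (picture, depth): 400x640x3 uint8, red, green, blue; 400x640 float32, m along the optical axis (not along the pixel's ray), 0 where there is no reading.
- camera_info(name): a dict with "fovy" (degrees; the focal length in pixels is half the picture's height over the tangent of half this angle, whatever the lens; pixels are square), "cx", "cy" (the principal point, pixels), "R" (3x3) and "t" (3): a world point X has camera coordinates R X + t; the wrist camera has in their place "tool_from_camera" (4x4, takes a point from camera to tool coordinates, whose origin is the TCP and whose axes are the tool frame's). Camera axes: x right, y down, z forward; pixel columns grow to the right and rows downward; lengths in m; the calibration is good to about 2 mm. A picture is of the moment at which its call begins: read the wrist's pose just before it. camera_info takes no time and is no camera call.
- arm.sign_off(): hands the job in, once; it reports no verdict.
The state is a dict: "clock": time; "joints": joint angles; "dq": joint speeds; "joint_efforts": joint torques, N m; "position": TCP position; "ee_rot": TCP orientation; "force": force on the tool from outside, world axes, zero at the start; "ft_torque": the same for the moment, N m; "width": opening from 0.0 (shut) to 1.0 (fully open).
Only numpy, scipy, OpenCV 4.12 (cv2) and the standard library are available. Lean on these libraries where they do the work, as an engineer would, in place of code of your own. Each camera call takes 0.05 s, during which the arm holds its last target. There are 200 camera calls.

## Working session

There is one attempt and no reset: what is moved stays moved. The work goes in short steps, Python scripts to look and compute and a tool call to move; the robot and the scene stay as the last step left them, time stands still between calls to the robot, and variables do not carry over. Pictures are saved under pics/ and viewed, about 8 in all and at most 12, crops included, and the job is handed in when it is done.

Besides the shell and the picture viewer there is one more tool, called after ">>>" in YAML: its name, and indented under it one key for each argument. carry_out: Moves the arm, as the interface text tells. Shifts and turns lie within -1 to 1; 1 stands for 0.1 m of shift or 45 degrees of turn. Its arguments: {"type":"object","properties":{"steps":{"type":"array","items":{"type":"number"}},"grip_force":{"type":"number"}},"required":["steps"]}

```bash
mkdir -p pics; ls; python3 - <<'E'
from cell import arm,get_image,camera_info
import cv2,numpy as np
print(arm.observe()); print(arm.grip_point_offset)
for n in("top","wrist","scene"): print(n,camera_info(n))
for n in("top","scene"):
    p,d=get_image(n); np.savez(f"{n}.npz",p=p,d=d); cv2.imwrite(f"pics/{n}0.png",p[...,::-1])
E
```

```text
pics
{'clock': 0.0, 'joints': array([-1.38760261,  0.43522754,  0.02492858,  1.57411299, -0.01164122,
        1.13398121, -0.07508766]), 'dq': array([-0.00018922, -0.00103661, -0.00034477,  0.00067072,  0.00066528,
       -0.00027785,  0.00072958]), 'joint_efforts': array([-5.47272248e-04, -6.67822838e+01,  9.84715708e-01, -3.14466798e+01,
       -6.07392867e-02,  4.25466523e-02,  1.62010824e-04]), 'position': array([0.17607078, 0.59914658, 0.22593546]), 'ee_rot': array([-1.56070889,  0.22450854, -0.22429081]), 'force': array([-0.50583548, -0.24579152,  0.15437465]), 'ft_torque': array([ 0.0120196 , -0.0023494 , -0.02740238]), 'width': 0.9986104513559797}
0.0188
top {'fovy': 51.35030569607683, 'cx': 319.05590199068797, 'cy': 203.08701572617795, 'R': array([[ 0.0244906 , -0.99961235, -0.01324224],
       [-0.9982804 , -0.02374799, -0.05359357],
       [ 0.05325832,  0.01453201, -0.99847502]]), 't': array([-0.01555428,  0.53492004,  1.12880764])}
wrist {'fovy': 64.05800282375387, 'cx': 320.82768661168933, 'cy': 204.13929854210258, 'tool_from_camera': array([[ 6.88021101e-04,  9.54397980e-01,  2.98536467e-01,
        -7.98273572e-02],
       [ 1.16505058e-04, -2.98536612e-01,  9.54398176e-01,
        -1.58489175e-01],
       [ 9.99999757e-01, -6.21865075e-04, -3.16591680e-04,
        -9.13882782e-04],
       [ 0.00000000e+00,  0.00000000e+00,  0.00000000e+00,
         1.00000000e+00]])}
scene {'fovy': 54.51088821360391, 'cx': 316.28547053686765, 'cy': 198.87467774742836, 'R': array([[-5.91612869e-01,  8.06222157e-01,  2.16236709e-04],
       [ 6.93243634e-01,  5.08845130e-01, -5.10382109e-01],
       [-4.11591396e-01, -3.01798719e-01, -8.59947705e-01]]), 't': array([ 0.33195111, -0.32626528,  1.11071122])}
```

View pics/top0.png

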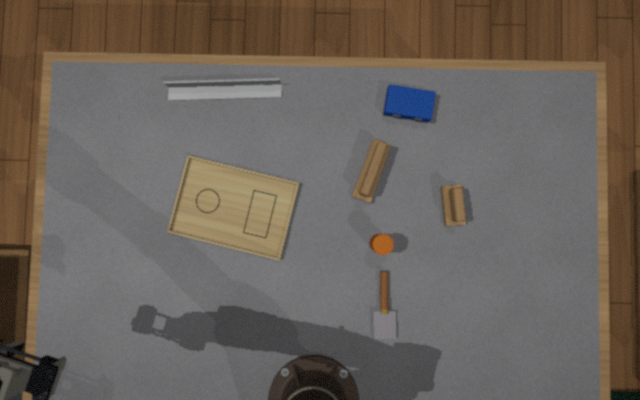

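View pics/scene0.png

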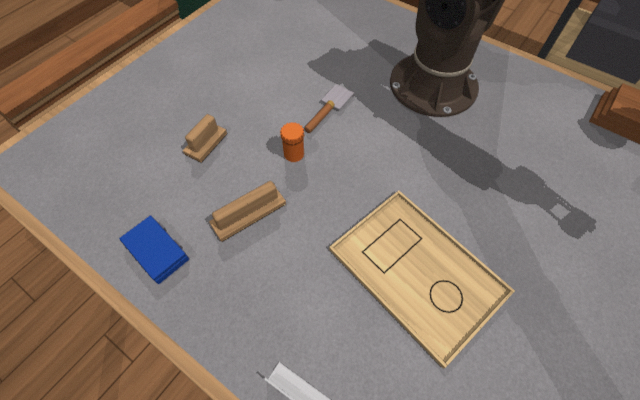

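Top picture: circle at (207,201), rectangle at (261,214), short block at (454,205), roll holder at (382,244), long block at (372,170). The scene view agrees.

```bash
cat > h.py <<'E'
import numpy as np,cv2
from cell import arm,get_image,camera_info
from scipy.spatial.transform import Rotation as Ro
def cam(n):
    c=camera_info(n); f=200/np.tan(np.radians(c["fovy"])/2)
    if n=="wrist":
        s=arm.observe(); T=np.eye(4); T[:3,:3]=Ro.from_rotvec(s["ee_rot"]).as_matrix(); T[:3,3]=s["position"]
        M=T@c["tool_from_camera"]; R,o=M[:3,:3],M[:3,3]
    else: R=np.array(c["R"]).T; o=-R@c["t"]
    return f,c["cx"],c["cy"],R,o
def plane(C,uv,z):   # pixels -> world points on height z
    f,cx,cy,R,o=C; uv=np.atleast_2d(uv).astype(float)
    d=np.c_[(uv[:,0]-cx)/f,(uv[:,1]-cy)/f,np.ones(len(uv))]@R.T
    return o+d*((z-o[2])/d[:,2])[:,None]
def cloud(C,D):
    f,cx,cy,R,o=C; v,u=np.mgrid[:400,:640]
    return o+(np.stack([(u-cx)/f,(v-cy)/f,np.ones_like(D)],-1)*D[...,None])@R.T
def rect(xy):        # centre, sizes, angle of long side (deg)
    (c,(w,h),a)=cv2.minAreaRect(np.float32(xy*1000))
    return np.round(c,1),(round(w,1),round(h,1)),round(a if w>h else a+90,1)
E
python3 - <<'E'
from h import *
z=np.load("top.npz");p,d=z["p"],z["d"];C=cam("top");P=cloud(C,d)
g=p.max(2).astype(int)
def roi(m,u0,u1,v0,v1):
    k=np.zeros_like(m);k[v0:v1,u0:u1]=m[v0:v1,u0:u1];return np.argwhere(k)[:,::-1]
for n,b in(("circ",(190,224,184,218)),("rect",(240,281,184,243))):
    uv=roi(g<110,*b); X=plane(C,uv,.006)[:,:2]; print(n,len(uv),rect(X))
hsv=cv2.cvtColor(p,cv2.COLOR_RGB2HSV)
uv=roi((hsv[...,1]>200)&(hsv[...,0]<15),365,400,228,262);X=plane(C,uv,.09)[:,:2];print("roll",len(uv),rect(X))
m=(P[...,2]>.05)&(P[...,2]<.085)
uv=roi(m,435,475,175,235);X=P[uv[:,1],uv[:,0]];print("rib",len(X),rect(X[:,:2]),np.median(X[:,2]))
uv=roi((P[...,2]>.01)&(P[...,2]<.085),435,475,175,235);X=P[uv[:,1],uv[:,0]];print("base",rect(X[:,:2]))
s=arm.observe();print(Ro.from_rotvec(s["ee_rot"]).as_matrix().round(3))
print(plane(C,[(372,170),(385,290)],.0))
E
```

```text
circ 1 (array([538.8, 339.8]), (0.0, 0.0), 90.0)
rect 1 (array([564.9, 179. ]), (0.0, 0.0), 90.0)
roll 94 (array([ 430.6, -164. ]), (52.1, 41.0), 64.8)
rib 391 (array([ 538.4, -369.9]), (89.7, 27.5), 6.3) 0.06803006127620082
base (array([ 537.8, -368.7]), (110.0, 53.9), 7.1)
[[ 0.959 -0.     0.282]
 [-0.282 -0.001  0.959]
 [ 0.    -1.    -0.001]]
[[ 0.63179594 -0.14779934  0.        ]
 [ 0.30133605 -0.18928028  0.        ]]
```

```bash
python3 - <<'E'
from h import *
z=np.load("top.npz");p=z["p"];C=cam("top")
g=cv2.cvtColor(p,cv2.COLOR_RGB2GRAY)
bh=cv2.morphologyEx(g,cv2.MORPH_BLACKHAT,np.ones((7,7)))
def roi(m,u0,u1,v0,v1):
    k=np.zeros_like(m);k[v0:v1,u0:u1]=m[v0:v1,u0:u1];return np.argwhere(k)[:,::-1]
for n,b in(("circ",(190,224,184,218)),("rect",(240,281,184,243))):
    uv=roi(bh>25,*b); X=plane(C,uv,.006)[:,:2]; print(n,len(uv),rect(X),X.mean(0))
hsv=cv2.cvtColor(p,cv2.COLOR_RGB2HSV)
uv=roi((hsv[...,1]>150)&(hsv[...,0]<20),365,400,228,262);X=plane(C,uv,.09)[:,:2];print("roll",len(uv),rect(X))
print(*[plane(C,[q],.016).round(3) for q in((188,156),(299,182),(281,259),(168,231))])
E
```

```text
circ 123 (array([535.4, 308.9]), (64.0, 67.1), 91.4) [0.53720843 0.30917059]
rect 208 (array([502.5, 161.4]), (68.8, 124.6), 167.8) [0.50260014 0.16095561]
roll 358 (array([ 431.4, -165.5]), (52.0, 53.6), 117.7)
[[0.657 0.364 0.016]] [[0.592 0.054 0.016]] [[0.38  0.097 0.016]] [[0.448 0.41  0.016]]
```

>>> carry_out:
  steps: [1,0.5,-0.4,0.3,0,1,1,-0.8,0.6,0,1,1,-1,0.6,0,1,1,-1,0.6,0]

```text
clock: 0.5
position: [0.2821, 0.4953, 0.289]
ee_rot: [-1.557, 0.228, -0.234]
force: [-0.5, 0.6, -1.4]
width: 0.999
```

>>> carry_out:
  steps: [1,0.4,-0.4,0,0,1,0.8,-0.8,0,0,1,1,-1,0,0,1,1,-1,0,0]

```text
clock: 0.9
position: [0.3811, 0.3943, 0.2866]
ee_rot: [-1.56, 0.23, -0.234]
force: [0.4, 0.6, 0.1]
width: 1.003
```

>>> carry_out:
  steps: [1,0.3,-0.4,0,0,1,0.5,-0.8,0,0,1,0.5,-1,0,0,1,0.5,-1,0,0]

```text
clock: 1.3
position: [0.4266, 0.2967, 0.2866]
ee_rot: [-1.56, 0.228, -0.228]
force: [-0.5, 0.6, 0.4]
width: 1.003
```

>>> carry_out:
  steps: [1,0,-0.4,0,0,1,0,-0.6,0,0,1,0,-0.6,0,0,1,0,-0.6,0,0]

```text
clock: 1.7
position: [0.4255, 0.2412, 0.2868]
ee_rot: [-1.558, 0.224, -0.223]
force: [0.0, 0.5, -0.3]
width: 0.998
```

```bash
python3 - <<'E'
from h import *
C=cam("wrist");p,d=get_image("wrist");np.savez("w1.npz",p=p,d=d);cv2.imwrite("pics/w1.png",p[...,::-1])
print(arm.observe()["position"],arm.observe()["joints"])
g=cv2.cvtColor(p,cv2.COLOR_RGB2GRAY);bh=cv2.morphologyEx(g,cv2.MORPH_BLACKHAT,np.ones((9,9)))
v,u=np.mgrid[:400,:640];X=plane(C,np.c_[u.ravel(),v.ravel()],.006)[:,:2].reshape(400,640,2)
for n,c,r in(("circ",(.536,.309),.045),("rect",(.5025,.161),.08)):
    D=X-c; a=np.radians(-12.2); e=np.stack([D@[np.cos(a),np.sin(a)],D@[-np.sin(a),np.cos(a)]],-1)
    m=(np.abs(e[...,0])<r)&(np.abs(e[...,1])<.045)&(bh>40); print(n,m.sum(),rect(X[m]))
E
```

```text
[0.4255562  0.24157772 0.28669122] [-0.7976756   0.15862351  0.20168836  1.81446472 -0.03523247  1.17162286
  0.70229877]
circ 335 (array([541.8, 310.7]), (77.1, 72.5), 73.6)
rect 536 (array([504.3, 159.3]), (67.6, 123.9), 167.8)
```

View pics/w1.png

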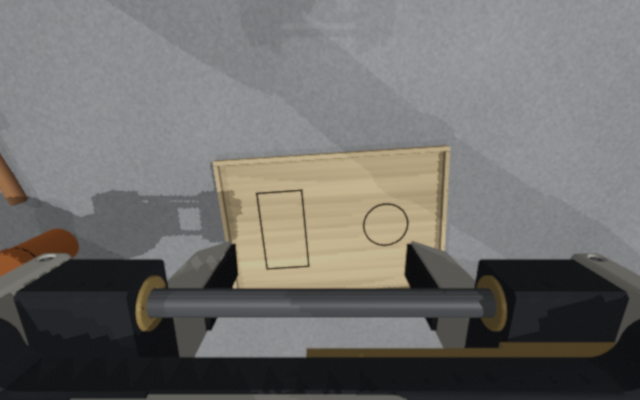

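Wrist view: rectangle around (283,230), circle around (386,224). The rectangle agrees with the top view within 3 mm. Now to the short block.

>>> carry_out:
  steps: [1,0.2,-0.4,0,0.1,1,0.2,-0.8,0,0.2,1,0.2,-1,0,0.2]

```text
clock: 2.05
position: [0.4465, 0.1381, 0.2866]
ee_rot: [-1.569, 0.1, -0.099]
force: [0.0, -0.7, 0.3]
width: 0.998
```

>>> carry_out:
  steps: [1,0.1,-0.4,0,0.1,1,0.2,-0.8,0,0.2,1,0.2,-1,0,0.2]

```text
clock: 2.35
position: [0.4674, 0.0379, 0.2868]
ee_rot: [-1.571, -0.024, 0.023]
force: [0.2, -0.0, -0.4]
width: 1.0
```

>>> carry_out:
  steps: [1,0.1,-0.4,0,0.1,1,0.2,-0.8,0,0.11,1,0.2,-1,0,0.11]

```text
clock: 2.65
position: [0.4876, -0.0622, 0.2868]
ee_rot: [-1.57, -0.09, 0.089]
force: [-0.1, 0.3, 0.3]
width: 1.001
```

>>> carry_out:
  steps: [1,0.1,-0.4,0,0,1,0.2,-0.8,0,0,1,0.2,-1,0,0]

```text
clock: 2.95
position: [0.5078, -0.1622, 0.2866]
ee_rot: [-1.57, -0.09, 0.09]
force: [-0.2, -0.3, -0.5]
width: 0.998
```

>>> carry_out:
  steps: [1,0.1,-0.4,0,0,1,0.2,-0.8,0,0,1,0.2,-1,0,0,1,0.2,-1,0,0,1,0.2,-1,0,0]

```text
clock: 3.45
position: [0.5272, -0.2589, 0.2862]
ee_rot: [-1.568, -0.091, 0.091]
force: [0.4, 0.2, -0.1]
width: 1.001
```

```bash
python3 - <<'E'
from h import *
s=arm.observe();C=cam("wrist");p,d=get_image("wrist");cv2.imwrite("pics/w2.png",p[...,::-1])
print(s["position"],s["joints"].round(2),Ro.from_rotvec(s["ee_rot"]).as_matrix()[:,2].round(3))
P=cloud(C,d);m=(d>0)&(P[...,2]>.055)&(P[...,2]<.08)&(np.hypot(P[...,0]-.538,P[...,1]+.37)<.07)
print(m.sum(),rect(P[m][:,:2]) if m.sum()>50 else 0)
E
```

```text
[ 0.52716501 -0.25890028  0.28615588] [-0.01  0.35  0.52  1.61 -0.18  1.23  2.23] [-0.116  0.993  0.001]
1693 (array([ 539.8, -371. ]), (88.5, 26.4), 6.6)
```

View pics/w2.png

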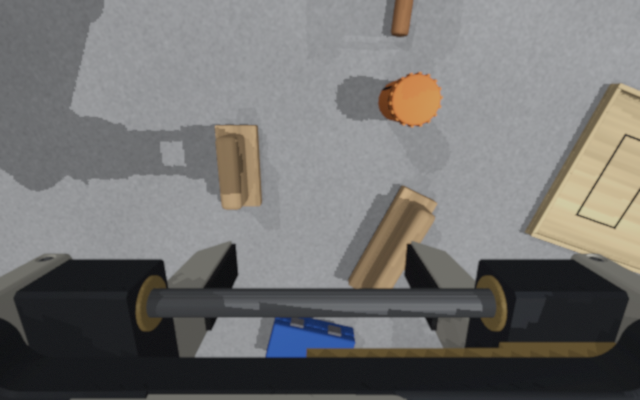

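Wrist view: short block at about (238,167), roll holder at (412,99). The rib reads (0.540,-0.371) at 6.6°, agreeing with the top view. Jaw angle matches, so descend and grip.

>>> carry_out:
  steps: [1,0.1,-0.4,-0.4,0,1,0.1,-0.8,-0.8,0,1,0.1,-1,-1,0]

```text
clock: 3.8
position: [0.5375, -0.359, 0.1851]
ee_rot: [-1.568, -0.093, 0.093]
force: [0.8, 0.2, 0.7]
width: 1.001
```

>>> carry_out:
  steps: [1,0.03,-0.1,-0.3,0,1,0.03,-0.1,-0.6,0,1,0.03,-0.1,-1,0,1,0.03,-0.1,-1,0,1,0.03,-0.1,-1,0]

```text
clock: 4.3
position: [0.5399, -0.3687, 0.0871]
ee_rot: [-1.568, -0.091, 0.092]
force: [1.0, 0.1, 0.7]
width: 0.999
```

```bash
python3 - <<'E'
from h import *
s=arm.observe();print(s["position"],s["joints"].round(2),Ro.from_rotvec(s["ee_rot"]).as_matrix()[:,2].round(3))
E
```

```text
[ 0.5399346  -0.36868534  0.08706495] [ 0.23  0.65  0.45  1.67 -0.34  0.91  2.5 ] [-0.116  0.993  0.001]
```

>>> carry_out:
  steps: [1,0,-0.01,-0.3,0,1,0,-0.01,-0.57,0,1,0,-0.01,-0.57,0,1,0,-0.01,-0.57,0,0,0,-0.01,-0.57,0,0,0,-0.01,-0.57,0,0,0,-0.01,-0.57,0,0,0,-0.01,-0.57,0,0,0,-0.01,-0.57,0,0,0,-0.01,-0.57,0,0,0,-0.01,-0.57,0,0,0,-0.01,-0.57,0]
  grip_force: 30

```text
clock: 5.5
position: [0.5392, -0.3713, 0.0297]
ee_rot: [-1.569, -0.09, 0.09]
force: [-1.0, 0.1, -0.5]
width: 0.35
```

>>> carry_out:
  steps: [0,0,0,0,0,0,0,0,0,0,0,0,0,0.2,0,0,0,0,0.4,0,0,0,0,0.7,0,0,0,0,1,0,0,0,0,1,0]

```text
clock: 6.2
position: [0.541, -0.3732, 0.1339]
ee_rot: [-1.573, -0.094, 0.086]
force: [1.3, -0.4, -1.1]
width: 0.278
```

>>> carry_out:
  steps: [0,0,0.2,0.3,0,0,0,0.4,0.6,0,0,0,0.7,0.8,0,0,0,1,0.8,0]

```text
clock: 6.6
position: [0.5402, -0.2716, 0.2119]
ee_rot: [-1.571, -0.092, 0.086]
force: [0.4, 0.8, -1.9]
width: 0.283
```

>>> carry_out:
  steps: [0,0,0.3,0,0,0,0,0.6,0,0,0,-0.1,1,0,0]

```text
clock: 6.9
position: [0.5294, -0.1709, 0.209]
ee_rot: [-1.57, -0.089, 0.09]
force: [1.2, 0.7, -1.6]
width: 0.283
```

>>> carry_out:
  steps: [0,0,0.3,0,-0.1,0,0,0.6,0,-0.15,0,-0.1,1,0,-0.2]

```text
clock: 7.2
position: [0.5194, -0.071, 0.2092]
ee_rot: [-1.571, 0.035, -0.036]
force: [0.3, -0.1, -1.8]
width: 0.283
```

>>> carry_out:
  steps: [0,0,0.3,0,-0.1,0,0,0.6,0,-0.15,0,-0.1,1,0,-0.22]

```text
clock: 7.5
position: [0.5095, 0.0289, 0.2092]
ee_rot: [-1.565, 0.171, -0.172]
force: [0.5, 0.1, -0.9]
width: 0.28
```

>>> carry_out:
  steps: [0,0,0.3,0,0,0,0,0.6,0,0,0,-0.06,1,0,0,0,-0.06,1.0,0,0]

```text
clock: 7.9
position: [0.5017, 0.135, 0.2086]
ee_rot: [-1.563, 0.164, -0.161]
force: [-0.6, -0.5, -1.8]
width: 0.282
```

>>> carry_out:
  steps: [0,0,0.2,-0.2,0,0,0,0.31,-0.4,0,0,0,0.31,-0.7,0,0,0,0.31,-1,0,0,0,0.31,-1,0,0,0,0.31,-1,0]

```text
clock: 8.5
position: [0.503, 0.159, 0.1097]
ee_rot: [-1.565, 0.17, -0.169]
force: [-0.5, -0.4, -1.9]
width: 0.281
```

```bash
python3 - <<'E'
from h import *
s=arm.observe();C=cam("wrist");p,d=get_image("wrist");q,e=get_image("scene");cv2.imwrite("pics/w3.png",cv2.resize(np.vstack([p,q]),(480,600))[...,::-1])
z=Ro.from_rotvec(s["ee_rot"]).as_matrix()[:,2]
print(s["position"],s["joints"].round(2),np.degrees(np.arctan2(z[1],z[0])),s["width"])
E
```

```text
[0.50295994 0.15900215 0.10966907] [-0.72  0.43  0.42  1.97 -0.24  0.79  1.19] 77.6329653235373 0.2813257606733908
```

View pics/w3.png

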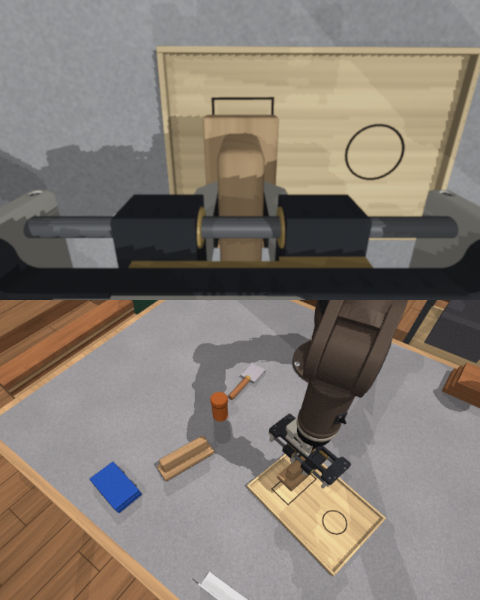

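The block is held level above the rectangle and parallel to it (outline edge at (243,100) just ahead of the base). Lower and release.

>>> carry_out:
  steps: [0,0,0,-0.3,0,0,0,0,-0.55,0,0,0,0,-0.66,0,0,0,0,-0.71,0,0,0,0,-0.735,0,0,0,0,-0.735,0,0,0,0,-0.735,0]

```text
clock: 9.3
position: [0.5039, 0.1599, 0.0371]
ee_rot: [-1.563, 0.168, -0.17]
force: [-0.2, -0.8, -1.3]
width: 0.281
```

>>> carry_out:
  steps: [0.6,0,0,0,0,0.6,0,0,0,0,0.6,0,0,0,0,0.6,0,0,0,0,0.6,0,0,0,0,0.6,0,0,0.3,0,0.6,0,0,0.6,0,0.6,0,0,1,0,0.6,0,0,1,0]

```text
clock: 10.2
position: [0.5061, 0.1603, 0.1407]
ee_rot: [-1.56, 0.164, -0.174]
force: [0.3, -0.1, 0.0]
width: 0.598
```

>>> carry_out:
  steps: [1,-0.2,-0.4,0.4,0,1,-0.2,-0.8,0.8,0,1,-0.2,-1,0.8,0,1,-0.2,-1,0.8,0]

```text
clock: 10.6
position: [0.4841, 0.0552, 0.2181]
ee_rot: [-1.563, 0.171, -0.176]
force: [1.4, -0.6, 0.2]
width: 0.903
```

>>> carry_out:
  steps: [1,-0.2,-0.4,0,0,1,-0.2,-0.8,0,0,1,-0.2,-1,0,0,1,-0.2,-1,0,0]

```text
clock: 11.0
position: [0.4628, -0.0429, 0.2158]
ee_rot: [-1.565, 0.173, -0.172]
force: [-0.4, 0.8, 0.1]
width: 1.002
```

```bash
python3 - <<'E'
from h import *
C=cam("top");p,d=get_image("top");cv2.imwrite("pics/top1.png",cv2.resize(p[130:280,150:500],None,fx=2.2,fy=2.2,interpolation=cv2.INTER_CUBIC)[...,::-1])
P=cloud(C,d)
m=(d>0)&(P[...,2]>.055)&(P[...,2]<.09)&(np.hypot(P[...,0]-.503,P[...,1]-.16)<.08)
print(m.sum(),rect(P[m][:,:2]),np.median(P[m][:,2]))
s=arm.observe();C=cam("wrist");p,d=get_image("wrist");P=cloud(C,d);print(s["position"],s["joints"].round(2))
m=(d>0)&(P[...,2]>.085)&(P[...,2]<.1)&(np.hypot(P[...,0]-.431,P[...,1]+.165)<.05)
print(m.sum(),rect(P[m][:,:2]) if m.sum()>50 else 0)
E
```

```text
357 (array([502.9, 158.3]), (26.6, 89.6), 167.5) 0.07493884293228215
[ 0.46294514 -0.04090476  0.21570281] [-0.52  0.19  0.58  2.   -0.12  0.99  1.48]
2651 (array([ 431.5, -170. ]), (55.8, 55.4), 62.3)
```

View pics/top1.png

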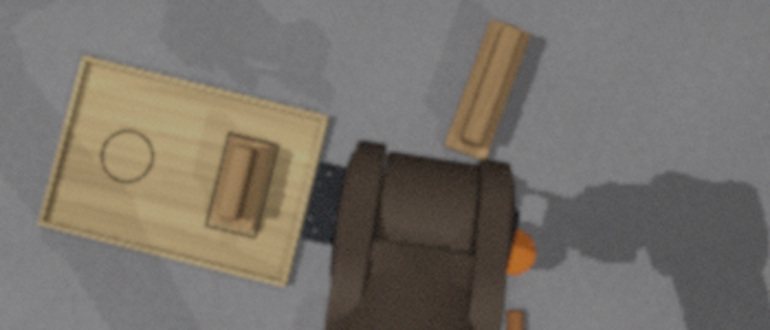

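The block sits inside the rectangle: rib centre (0.503,0.158), -12.5°, top at 75 mm. The orange roll holder is partly hidden at (520,253) in the crop; the wrist depth gives (0.431,-0.170). Go and grip it.

>>> carry_out:
  steps: [1,-0.2,-0.4,0,0,1,-0.32,-0.8,0,0,1,-0.32,-1,0,0]

```text
clock: 11.4
position: [0.4299, -0.1415, 0.216]
ee_rot: [-1.564, 0.17, -0.169]
force: [0.2, 0.5, 0.8]
width: 0.996
```

>>> carry_out:
  steps: [1,0,-0.2,0,0,1,0,-0.29,-0.1,0,1,0,-0.29,-0.4,0,1,0,-0.29,-0.8,0,1,0,-0.29,-0.9,0,1,0,-0.29,-0.9,0,1,0,-0.29,-0.9,0]

```text
clock: 12.1
position: [0.432, -0.169, 0.1271]
ee_rot: [-1.564, 0.168, -0.169]
force: [0.4, -0.3, 0.1]
width: 1.0
```

>>> carry_out:
  steps: [1,0,0,-0.4,0,1,0,0,-0.7,0,1,0,0,-0.9,0,1,0,0,-0.97,0,1,0,0,-0.97,0,1,0,0,-0.97,0,0,0,0,-0.97,0,0,0,0,-0.97,0,0,0,0,-0.97,0,0,0,0,-0.97,0,0,0,0,-0.97,0,0,0,0,-0.97,0]
  grip_force: 25

```text
clock: 13.3
position: [0.4312, -0.1693, 0.0292]
ee_rot: [-1.564, 0.169, -0.169]
force: [-0.1, 0.6, 0.4]
width: 0.565
```

>>> carry_out:
  steps: [0,0,0,0,0,0,0,0,0,0,0,0,0,0.2,0,0,0,0,0.4,0,0,0,0,0.7,0,0,0,0,1,0,0,0,0,1,0]

```text
clock: 14.0
position: [0.433, -0.1702, 0.132]
ee_rot: [-1.564, 0.165, -0.173]
force: [-0.5, -0.3, -1.7]
width: 0.56
```

```bash
python3 - <<'E'
from h import *
s=arm.observe();C=cam("wrist");p,d=get_image("wrist");q,e=get_image("scene");cv2.imwrite("pics/w4.png",cv2.resize(np.vstack([p,q]),(480,600))[...,::-1])
print(s["position"],s["joints"].round(2),s["width"]*92)
E
```

```text
[ 0.43303088 -0.17015803  0.13204893] [-0.24  0.32  0.63  2.11 -0.27  0.78  1.92] 51.556431390312326
```

View pics/w4.png

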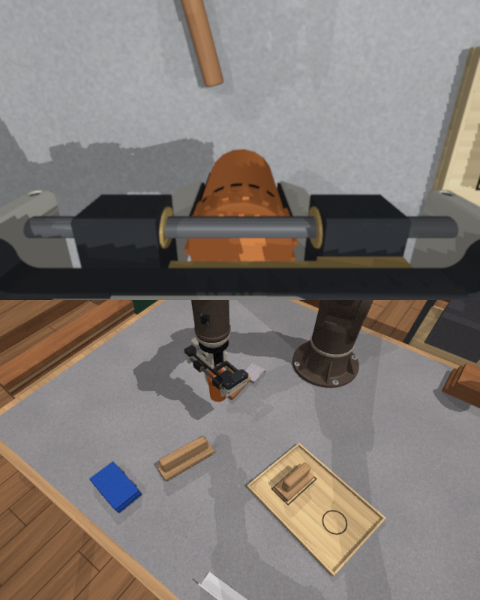

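The holder is gripped (51.6 mm) and upright at (245,205) in the wrist half. Carry it to the circle.

>>> carry_out:
  steps: [0,0,0.2,0.3,0,0,0.1,0.4,0.6,0,0,0.2,0.7,0.8,0,0,0.2,1,0.8,0]

```text
clock: 14.5
position: [0.4533, -0.0684, 0.2105]
ee_rot: [-1.564, 0.167, -0.172]
force: [1.1, 0.4, -1.0]
width: 0.565
```

>>> carry_out:
  steps: [0,0.1,0.3,0,0,0,0.2,0.6,0,0,0,0.2,1,0,0]

```text
clock: 14.8
position: [0.4715, 0.0311, 0.208]
ee_rot: [-1.565, 0.171, -0.169]
force: [1.4, 0.1, -1.5]
width: 0.568
```

>>> carry_out:
  steps: [0,0.1,0.3,0,0,0,0.2,0.6,0,0,0,0.2,1,0,0]

```text
clock: 15.1
position: [0.4915, 0.1307, 0.2077]
ee_rot: [-1.566, 0.171, -0.17]
force: [0.2, -0.5, -2.2]
width: 0.564
```

>>> carry_out:
  steps: [0,0.1,0.3,0,0,0,0.2,0.6,0,0,0,0.3,1,0,0]

```text
clock: 15.4
position: [0.5209, 0.2304, 0.2074]
ee_rot: [-1.566, 0.172, -0.169]
force: [0.4, 0.9, -1.4]
width: 0.564
```

>>> carry_out:
  steps: [0,0.1,0.3,0,0,0,0.16,0.6,0,0,0,0.16,0.78,0,0,0,0.16,0.78,-0.3,0,0,0.16,0.78,-0.6,0,0,0.16,0.78,-0.9,0,0,0.16,0.78,-1,0,0,0.16,0.78,-1,0,0,0.16,0.78,-1,0]

```text
clock: 16.3
position: [0.5377, 0.3085, 0.11]
ee_rot: [-1.564, 0.169, -0.17]
force: [0.8, -0.1, -1.0]
width: 0.567
```

```bash
python3 - <<'E'
from h import *
s=arm.observe();C=cam("wrist");p,d=get_image("wrist");q,e=get_image("scene");cv2.imwrite("pics/w5.png",cv2.resize(np.vstack([p,q]),(480,600))[...,::-1])
print(s["position"],s["joints"].round(2),s["width"]*92)
E
```

```text
[0.53774984 0.30847795 0.11002341] [-0.91  0.57  0.45  1.74 -0.3   0.9   1.02] 52.18697043386878
```

View pics/w5.png

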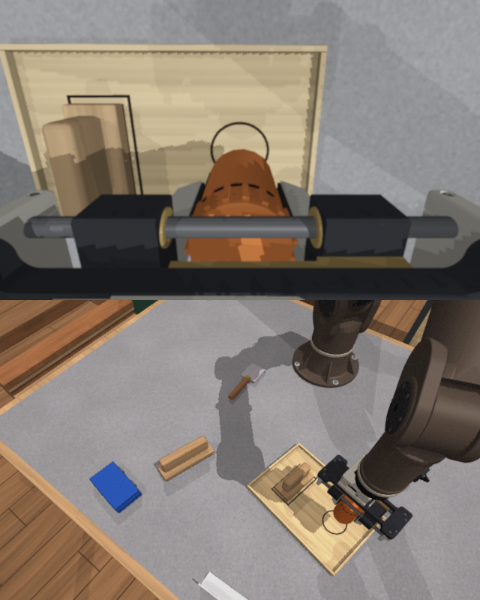

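Holder hangs upright above the circle, seen at (240,150), and the gripper clears the block. Lower, release, lift away.

>>> carry_out:
  steps: [0,0,0,-0.3,0,0,0,0,-0.55,0,0,0,0,-0.66,0,0,0,0,-0.71,0,0,0,0,-0.735,0,0,0,0,-0.735,0,0,0,0,-0.735,0]

```text
clock: 17.1
position: [0.5379, 0.309, 0.0367]
ee_rot: [-1.563, 0.168, -0.17]
force: [0.5, -0.7, -1.9]
width: 0.563
```

>>> carry_out:
  steps: [1,0,0,0,0,1,0,0,0,0,1,0,0,0,0,1,0,0,0,0,1,0,0,0,0,1,0,0,0,0,1,0,0,0.2,0,1,0,0,0.5,0,1,0,0,1,0,1,0,0,1,0]

```text
clock: 18.1
position: [0.5409, 0.31, 0.1419]
ee_rot: [-1.558, 0.163, -0.175]
force: [1.1, 0.3, 0.5]
width: 0.996
```

>>> carry_out:
  steps: [1,0,0,0.4,0,1,0,0,0.8,0,1,-0.4,0,1,0,1,-1,0.5,1,0]

```text
clock: 18.5
position: [0.4616, 0.337, 0.2391]
ee_rot: [-1.561, 0.171, -0.179]
force: [0.5, 1.2, -1.0]
width: 0.997
```

>>> carry_out:
  steps: [1,-0.4,0.4,0,0,1,-0.8,0.8,0,0,1,-1,1,0,0,1,-1,1,0,0,1,-1,1,0,0]

```text
clock: 19.0
position: [0.3579, 0.4413, 0.2354]
ee_rot: [-1.565, 0.167, -0.167]
force: [0.6, -0.1, -0.5]
width: 1.005
```

```bash
python3 - <<'E'
from h import *
C=cam("top");p,d=get_image("top");q,_=get_image("scene")
a=cv2.resize(p[130:280,150:350],(640,480),interpolation=cv2.INTER_CUBIC);cv2.imwrite("pics/top2.png",a[...,::-1])
P=cloud(C,d)
for c,r in(((.503,.16),.08),((.537,.309),.05)):
    m=(d>0)&(P[...,2]>.055)&(P[...,2]<.11)&(np.hypot(P[...,0]-c[0],P[...,1]-c[1])<r);print(m.sum(),rect(P[m][:,:2]),np.median(P[m][:,2]))
m=(d>0)&(P[...,2]>.085)&(P[...,2]<.11)&(np.hypot(P[...,0]-.537,P[...,1]-.309)<.05);print(rect(P[m][:,:2]),np.percentile(P[m][:,2],[5,50,95]))
s=arm.observe();print(s["position"],s["clock"],s["dq"].round(3))
E
```

```text
360 (array([502.8, 158.2]), (26.3, 89.5), 167.5) 0.07448725989581073
414 (array([535.1, 307.3]), (53.5, 54.8), 154.0) 0.09473945167386899
(array([535.3, 307.8]), (52.4, 54.7), 154.5) [0.09097731 0.09525766 0.09856037]
[0.35988746 0.4396079  0.2356718 ] 19.1 [ 0.015 -0.001  0.008 -0.001 -0.001  0.002 -0.002]
```

View pics/top2.png

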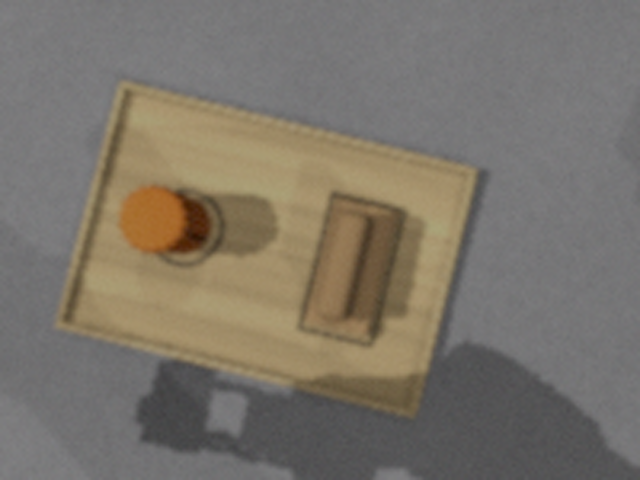

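Both are standing in their outlines: holder base within the circle at about (185,226), block base within the rectangle at about (350,268). The gripper is clear, so I hand in.

```bash
python3 -c "
from cell import arm
print(arm.sign_off())"
```

```text
the job is handed in; nothing more can be done
None
```

I placed the short push block in the drawn rectangle and the roll holder, cap up, in the drawn circle. I then moved the gripper clear and handed the job in at about 19 s of the 64 s allowed. No verdict was reported.

My last checks, from the top camera after release:

| Part | Measured centre (m) | Outline centre (m) | Offset | Other |
|---|---|---|---|---|
| Short block | (0.503, 0.158) | (0.503, 0.161) | about 3 mm | length at -12.5°, rectangle at -12.2°; top at 75 mm (76 mm if resting on the tray floor) |
| Roll holder | (0.535, 0.308) | (0.536, 0.309) | about 2 mm | cap top at 95 mm (96 mm if resting on the tray floor), upright in the picture |

- **Circle disagreement:** the wrist camera's fit of the circle came out about 6 mm off the top camera's. It measured 72–77 mm across instead of 64 mm, so I judged it disturbed by other dark pixels and used the top camera's value.
- **Rectangle agreement:** the two cameras agreed within 3 mm on the rectangle.
- **Forces:** the readings after each move stayed below about 3 N.

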